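# Lock the filter funnel on the free station

## Task

Mount the steel funnel on the free station of the filtration manifold: feel for the slots in its collar until the three lugs drop in, press the funnel down gently against the sprung seat and twist it clockwise to the stop without forcing it, so that on letting go it springs up into its locked position. Then put the steel lid on the funnel, and leave everything else on the bench where it is.

Things in the scene. Friction and masses are not known exactly. Their poses are not given: they have to be found in the camera images.
- funnel: Stainless-steel filter funnel: straight tube, 47 mm diameter, 100 mm tall, rim 49 mm (bore 42), 0.20 to 0.30 kg, upright on a low steel tray (floor 3 mm, walls 12 mm; tweezers lie on the robot's side of it). Origin: centre of its foot, z up its axis. Foot: pilot of 50 mm diameter, 14 mm tall, chamfered below, with three lugs. Grip the tube from outside, fingers 50 to 90 mm above the foot.
- lug (a point): Tip of one of the funnel's three bayonet lugs, 31 mm from the axis on the funnel's +x side; the others are 120 and 240 degrees on. Each lug is 9 mm wide and 5 mm thick, its underside 6 mm above the foot.
- lid: Steel lid lying plug down on the other tray (floor 3 mm), 0.07 kg. Origin: centre of its underside, z up. Plug 37 mm diameter, 6 mm deep, chamfered; on it a plate 56 mm diameter, 4 mm thick; on that an upright round knob 14 mm diameter, 10 to 36 mm above the origin. On the funnel the plate rests on the rim: the lid's origin is then 94 mm above the funnel's.
- station: The free one of the three filter stations on the manifold (steel tube on two feet, glass bottle behind): the one with an open collar. The others, 140 mm apart along the tube, carry a lidded funnel (116 mm above the collar face) and a black bung. Fixed. Origin on its axis, 75 mm under the collar face; z up, y along the tube. All funnel-on-station contact forces together must stay under 80 N.
- mouth (a point): Centre of the free collar's top face; axes as the station's. Collar 76 mm wide; its lip is 6 mm thick, bore 52 mm, with three slots 13 mm wide, 120 degrees apart, reaching 33 mm from the axis. The slots show from above; their angle is not measured: one lies anywhere within 0.4 rad of this frame's +x. Until the lugs are over the slots they rest on this face, the funnel's foot 6 mm below it.
- seat_face (a point): Face of the sprung seat (black rubber, white membrane), 10 mm below the mouth: the funnel's foot meets it when the lugs have dropped 4 mm into the slots. It pushes back with 3.6 N, then 1.2 N more per mm, and bottoms 9 mm down. With the foot 7.5 to 8.5 mm below this point the lugs can turn under the lip. Pressing under 20 N and turning under 0.6 N m are enough and safe.
- locked (a point): Where the centre of the funnel's foot lies when locked, 14 mm below the mouth. Turned clockwise (from above) under the lip, the lugs meet a solid stop 0.65 rad from the slots' middles; there the lip has 3 mm deep pockets in its underside, and when the pressing is eased the seat lifts the lugs into them (from 0.55 rad on). Not locked, the funnel stands 4 mm higher or more.
- jar_big: White plastic jar, 78 mm diameter, 78 mm tall, origin under its centre. Bystander.
- jar_small: White plastic jar, 59 mm diameter, 58 mm tall, origin under its centre. Bystander.
- beaker: Empty glass beaker, 68 mm diameter, 90 mm tall, origin under its centre. Bystander.
- reagent: Amber glass bottle with a cap, 58 mm diameter, 125 mm tall, origin under its centre. Bystander.
- dishes: Stack of three covered culture dishes, 63 mm diameter, 37 mm tall, standing between the two trays, origin under its centre. Bystander.
- tweezers: Steel tweezers, 120 mm long and 8 mm high, lying in the funnel's tray on the robot's side, origin under the middle. Bystander.
Things that resemble listed ones, but are neither listed nor needed, are in the scene too. What is shaped like the funnel but green or purple is not meant. Leave any turquoise look-alike of the lid alone.

How it is judged:
By the outcome, as a careful person would: the job done as asked, in the order asked, and still so for the second after the job is handed in, with the robot touching nothing.
It also fails if it takes over 70 s, if anything falls off the work surface, if the arm or the gripper's body presses on something with over 40 N, if the wrist force passes 120 N, or if a joint passes its speed limit or range.

## Robot

A 6-joint arm with a two-finger parallel gripper is mounted at the origin on the work surface. World frame = base frame: x ahead of the robot, y to its left, z up, the work surface at z = 0. Lengths are in mm, angles in degrees, forces in N, time in s.
With the tool pointing down it reaches from about 350 to 850 mm from the base axis. Payload 8.1 kg.
Tool frame: the origin (TCP) lies midway between the tips of the shut fingers; the grasp point (between the pads) lies 19 mm behind it; z points along the fingers, y is the line along which they close (so a half turn about z gives the same grasp; the last joint's range is limited). The gripper opens to 85 mm and grips with 20 to 120 N. Pads are 22 mm wide; open, the fingers measure 114 mm over their backs; the gripper's body (76 mm by 85 mm) begins 54 mm behind the grasp point. The pads swing forward as they close: fully open they stand 13 mm farther back than shut.
Start: joints at [63.174, 7.471, 85.268, -0, 87.261, -4.893], TCP at [224.091, 556.587, 231.292] pointing down, gripper open.
Joint ranges: [-169.43, 169.43], [-51.17, 129.36], [1.28, 143.12], [-76.62, 256.62], [0, 156.53], [-152.29, 152.29]. Speed limits (degrees/s): [136.94, 136.94, 159.86, 180, 180, 180].

## Interface

Orientations are given as [roll, pitch, yaw] about the fixed x, y, z axes, in that order (R = Rz(yaw) Ry(pitch) Rx(roll)).
In Python, from bench import r, optics, workorder gives the robot as it stands.
- The arm moves only by the shell command python3 -m handwheel [FORCE], which reads ROWS from standard input. ROWS is a JSON object whose key "plan" holds a list of rows, 1 to 8 of them, each of 7 numbers: a rotation vector rx, ry, rz in parts of the range, where 1.0 means 90 degrees, then dx, dy, dz in fractions of the full range, 1 being 400 mm, then the finger opening in mm; each row is the pose to reach, as a shift and turn from the pose commanded when the command began, along the tool's axes at that moment; what a row does not reach only later rows make up. A row lasts 1/8 s, in which the tool goes at most 62.5 mm and 10.7 degrees, less where a joint would pass 70% of its speed; a pose out of reach is approached as far as the arm can. The fingers move at their own pace and stop on an object; FORCE is the grip in N (left out, the last holds). Time passes only in rows, so rows that do not move let the fingers close. It prints the time, the measured TCP pose, the force, the opening and the grip force at its end. Shift and turn numbers lie between -1 and 1, and a call with a number outside is refused. Input that does not fit is refused with a message, and nothing moves.
- r.sense(): the state, without advancing time (a new reading comes with each control period).
- optics.snapshot(name): name is "scene" or "top" or "wrist"; returns a dict with "pixels" (400x640x3 uint8, blue, green, red), "fx", "fy", "cx", "cy" (pixels), "pose" (4x4, takes a point from camera to world coordinates). Camera axes: x right, y up, looking along -z (the intrinsics and any distortion apply to the point x, -y, -z); pixel columns grow to the right and rows downward; lengths in mm; the calibration is good to about 2 mm. A picture is of the moment at which its call begins. There is no depth.
- workorder.hand_in(): hands the job in; it is judged then, once.
The state is a dict: "time": time; "joint_pos": joint angles; "qd": joint speeds; "joint_efforts": joint torques, N m; "tool_pos": TCP position; "tcp_rot": TCP orientation; "ft_force": force on the tool from outside, world axes, zero at the start; "wrist_torque": the same for the moment, N m; "finger_gap": finger opening in mm; "grip_force": force on a finger pad.
Only numpy, scipy, OpenCV 4.12 (cv2) and the standard library are available. Lean on these libraries where they do the work, as an engineer would, in place of code of your own. Each camera call takes 0.05 s, during which the arm holds its last target. There are 200 camera calls.

## Working session

There is one attempt and no reset: what is moved stays moved. The work goes in short steps, Python scripts to look and compute and a shell command to move; the robot and the scene stay as the last step left them, time stands still between calls to the robot, and variables do not carry over. Pictures are saved under pics/ and viewed, at most 10 in all, crops included, and the job is handed in when it is done.

```bash
ls; mkdir -p pics; python3 - <<'E'
from bench import r,optics
import cv2
print(r.sense())
for n in ["scene","top","wrist"]:
    s=optics.snapshot(n); cv2.imwrite(f"pics/{n}0.png",s["pixels"]); print(n,{k:v for k,v in s.items() if k!="pixels"})
E
```

```text
pics
{'time': 0.0, 'joint_pos': array([ 6.31769611e+01,  7.51423041e+00,  8.53326643e+01, -5.78454687e-04,
        8.72609703e+01, -4.89473905e+00]), 'qd': array([-0.11976436,  0.01459913, -0.01735051, -0.03792261, -0.00724705,
       -0.05020573]), 'joint_efforts': array([-1.82166226e-03, -5.69415450e+01, -5.00544298e+01, -4.16120429e-04,
        1.52724527e-02,  2.69598637e-07]), 'tool_pos': array([223.80808738, 556.08023706, 230.22114103]), 'tcp_rot': array([-1.79892479e+02, -8.62798766e-03,  1.58071720e+02]), 'ft_force': array([-0.4026516 ,  0.25185964, -0.30475177]), 'wrist_torque': array([-0.01924775, -0.00967573, -0.00397539]), 'grip_force': 0.0, 'finger_gap': 85.24185558010194}
scene {'fx': 382.6783491768292, 'fy': 382.6783491768292, 'cx': 312.76831357092306, 'cy': 202.25300617722786, 'pose': array([[-7.35882981e-01, -5.38804199e-01,  4.10080813e-01,
         9.64032558e+02],
       [ 6.77067177e-01, -5.78827503e-01,  4.54465356e-01,
         5.42452711e+02],
       [-7.50178888e-03,  6.12085579e-01,  7.90755946e-01,
         1.02574900e+03],
       [ 0.00000000e+00,  0.00000
[... 269 characters left out ...]
6040e-01,  2.99482246e-03, -1.33769476e-02,
        -3.66719590e+00],
       [-1.29386345e-02,  1.16152934e-01,  9.93147062e-01,
         1.10121079e+03],
       [ 0.00000000e+00,  0.00000000e+00,  0.00000000e+00,
         1.00000000e+00]])}
wrist {'fx': 297.74752463422755, 'fy': 297.74752463422755, 'cx': 317.2399908200163, 'cy': 197.7466777577772, 'pose': array([[ 3.72393808e-01, -8.94724020e-01, -2.46559891e-01,
         1.61907541e+02],
       [ 9.28073243e-01,  3.58522874e-01,  1.00704546e-01,
         5.80513907e+02],
       [-1.70541585e-03, -2.66327387e-01,  9.63881121e-01,
         3.72794112e+02],
       [ 0.00000000e+00,  0.00000000e+00,  0.00000000e+00,
         1.00000000e+00]])}
```

View pics/top0.png

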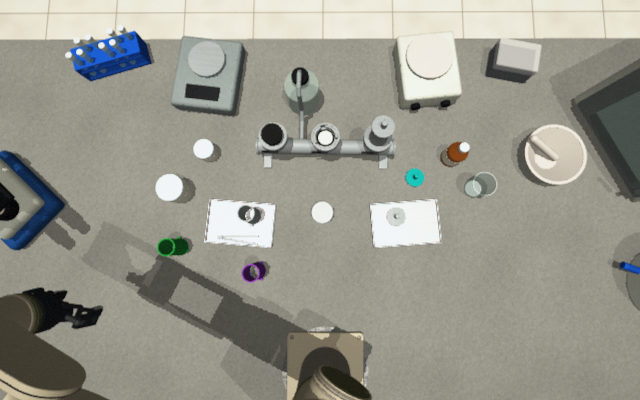

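View pics/scene0.png

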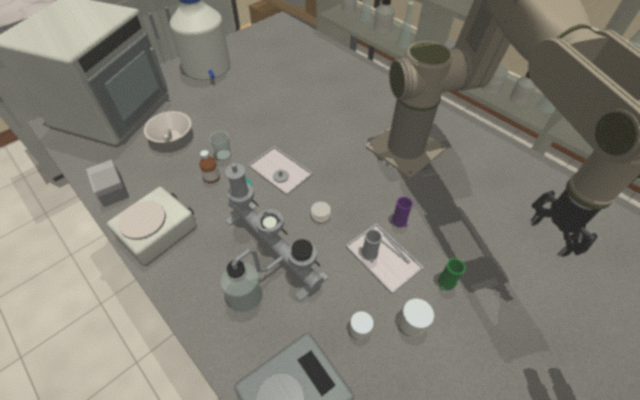

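The funnel stands on the left tray: top (249,213), scene (371,244). Its look-alikes are green at top (172,246) and purple at top (254,271), plus the funnel already mounted at top (382,130). The lid is at top (396,216); its look-alike is turquoise at (415,177). The free collar is at top (325,138), between the bung at (272,135) and the lidded funnel. I choose the steel funnel on the tray, the grey lid on the tray and the middle collar. I'll check these in one crop.

```bash
cat > h.py <<'E'
import numpy as np, cv2
from bench import r,optics
def proj(s,P):
    T=s["pose"]; c=(np.asarray(P,float)-T[:3,3])@T[:3,:3]
    return np.stack([s["cx"]+s["fx"]*c[...,0]/-c[...,2], s["cy"]-s["fy"]*c[...,1]/-c[...,2]],-1)
def onz(s,u,v,z):
    T=s["pose"]; d=T[:3,:3]@[(u-s["cx"])/s["fx"],-(v-s["cy"])/s["fy"],-1]
    return T[:3,3]+d*(z-T[2,3])/d[2]
def crop(s,u,v,h,size):
    p=cv2.getRectSubPix(s["pixels"],(2*h+1,2*h+1),(float(u),float(v)))
    return cv2.resize(p,(size,size),interpolation=cv2.INTER_CUBIC)
E
python3 - <<'E'
from h import *
t=optics.snapshot("top"); s=optics.snapshot("scene")
a=np.hstack([crop(t,249,213,20,266),crop(t,396,216,20,266),crop(t,325,138,20,266)])
b=np.hstack([crop(s,371,244,20,266),crop(s,281,175,20,266),crop(s,269,222,20,266)])
cv2.imwrite("pics/c1.png",np.vstack([a,b]))
print(onz(t,249,213,100),onz(t,396,216,30),onz(t,325,138,110),onz(t,322,212,37))
E
```

```text
[441.58408817 208.96756006 100.        ] [ 440.29202643 -205.27752344   30.        ] [649.66717604   1.69984846 110.        ] [450.62202574  10.02259691  37.        ]
```

View pics/c1.png

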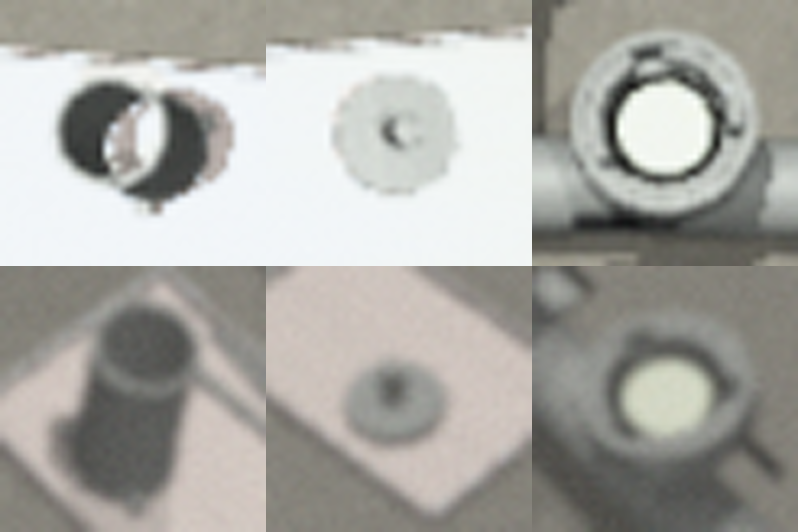

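```bash
cat >> h.py <<'E'
def ray(s,u,v):
    T=s["pose"]; d=T[:3,:3]@[(u-s["cx"])/s["fx"],-(v-s["cy"])/s["fy"],-1]; return T[:3,3],d/np.linalg.norm(d)
def tri(*obs):
    A=0;b=0
    for s,u,v in obs:
        o,d=ray(s,u,v); M=np.eye(3)-np.outer(d,d); A=A+M; b=b+M@o
    p=np.linalg.solve(A,b); return p,[np.round(proj(s,p)-[u,v],1) for s,u,v in obs]
def totool(dP):
    from scipy.spatial.transform import Rotation as R
    q=r.sense(); return R.from_euler('xyz',q["tcp_rot"],degrees=True).inv().apply(dP)
E
python3 - <<'E'
from h import *
t=optics.snapshot("top"); s=optics.snapshot("scene")
k=41/266
T=lambda c,r,u,v,j:(u+(c-266*j-133)*k, v+(r-133)*k)
print("mouth",tri((t,*T(663,124,325,138,2)),(s,*T(670,385-266,269,222,2))))
print("memb",tri((t,*T(664,128,325,138,2)),(s,*T(667,397-266,269,222,2))))
print("rim",onz(t,*T(110,130,249,213,0),103),onz(s,*T(148,344-266,371,244,0),103))
print("lug",onz(t,*T(155,208,249,213,0),11),onz(s,*T(138,505-266,371,244,0),11))
print("lid plate",onz(t,*T(396,133,396,216,1),13),onz(s,*T(395,403-266,281,175,1),11))
print("knob",onz(t,*T(405,130,396,216,1),39),onz(s,*T(391,380-266,281,175,1),37))
q=r.sense();print(totool([442-q['tool_pos'][0],209-q['tool_pos'][1],0]))
E
```

```text
mouth (array([640.80241686,   2.8477267 , 150.82039371]), [array([-0.2,  0.2]), array([-0.3, -0. ])])
memb (array([642.15712743,   2.05791135, 142.09636148]), [array([-0.,  0.]), array([-0.1, -0. ])])
rim [442.55962938 218.06522647 103.        ] [440.33337565 218.15975632 103.        ]
lug [414.82687057 216.82765002  11.        ] [457.40500711 241.73277349  11.        ]
lid plate [ 441.62929299 -207.11364861   13.        ] [ 440.97804996 -206.95551666   11.        ]
knob [ 440.92841791 -206.27075245   39.        ] [ 445.403275   -201.94838269   37.        ]
[-3.31972544e+02 -2.40908668e+02  9.12265887e-02]
```

Funnel rim is at about (441.5, 218) and both cameras agree. The mouth is at about (641.5, 2.5, 151), and the lid at about (441, -206). Next I hover over the funnel and look with the wrist camera.

The manual's scale: shifts go in shares of 400 mm and turns go in shares of 90 degrees. Converting my numbers, -328 mm is -0.82, -232 mm is -0.58, 18 degrees is 0.2.

```bash
echo '{"plan":[[0, 0, 0.1, -0.125, -0.0875, 0, 85], [0, 0, 0.2, -0.2625, -0.1875, 0, 85], [0, 0, 0.2, -0.4, -0.2825, 0, 85], [0, 0, 0.2, -0.535, -0.3775, 0, 85], [0, 0, 0.2, -0.67, -0.475, 0, 85], [0, 0, 0.2, -0.775, -0.55, 0.025, 85], [0, 0, 0.2, -0.82, -0.58, 0.0425, 85], [0, 0, 0.2, -0.82, -0.58, 0.0425, 85]]}' | python3 -m handwheel ; python3 - <<'E'
from h import *
q=r.sense();print(q['tool_pos'],q['tcp_rot'],q['joint_pos'])
s=optics.snapshot("wrist"); p=proj(s,[441.5,218,103]); f=proj(s,[441.5,218,10]);print(p,f)
import pickle;pickle.dump(s,open('w1.pkl','wb'))
im=s["pixels"].copy(); x=int(f[0]);y=int(f[1]); x0=max(0,min(640-200,x-100));y0=max(0,min(400-200,y-100)); print(x0,y0)
cv2.imwrite("pics/w1.png",cv2.resize(im[y0:y0+200,x0:x0+200],(600,600),interpolation=cv2.INTER_CUBIC))
E
```

```text
time: 1.35
tool_pos: [442.2, 216.9, 213.6]
tcp_rot: [-179.9, -0.0, 139.9]
ft_force: [0.3, 0.9, -0.9]
finger_gap: 84.8
grip_force: 0.0
[442.21709943 216.92717941 213.590451  ] [-1.79930538e+02 -1.93578769e-02  1.39860175e+02] [ 2.01765876e+01 -8.81893687e+00  1.03278799e+02 -1.76322069e-02
  8.56100705e+01 -2.96822392e+01]
[318.22802623 192.50204834] [318.0744445  172.83816997]
218 72
```

View pics/w1.png

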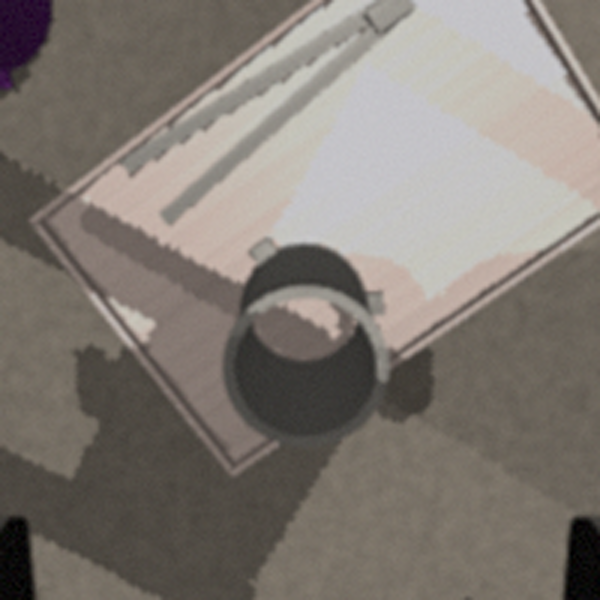

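The wrist crop shows the rim centred at crop (306,363), that is full-image (320,193). Two lug tips show at crop (260,243) and (383,300).

```bash
python3 - <<'E'
from h import *
import pickle; s=pickle.load(open('w1.pkl','rb'))
f=lambda a,b,z: onz(s,218+a/3,72+b/3,z)
c=f(306,363,103); print(c)
for a,b in((260,243),(383,300)):
    p=f(a,b,13); d=p-c; print(p,np.hypot(d[0],d[1]),np.degrees(np.arctan2(d[1],d[0])))
print("tool", totool(np.array([*c[:2],55])-r.sense()['tool_pos']))
E
```

```text
[442.84660484 218.90052483 103.        ]
[413.48180523 221.43026601  13.        ] 29.473565214312238 175.0761962781122
[461.03322209 243.65068899  13.        ] 30.713574727072373 53.69125862399962
tool [ -0.44358257   1.27372296 159.06960465]
```

To row units: 161 mm is 0.4025, 150 mm is 0.375.

```bash
echo '{"plan":[[0, 0, 0, 0, 0.0025, 0.125, 85], [0, 0, 0, 0, 0.0025, 0.2375, 85], [0, 0, 0, 0, 0.0025, 0.325, 85], [0, 0, 0, 0, 0.0025, 0.375, 85], [0, 0, 0, 0, 0.0025, 0.4025, 85], [0, 0, 0, 0, 0.0025, 0.4025, 85]]}' | python3 -m handwheel && echo '{"plan":[[0, 0, 0, 0, 0, 0, 40], [0, 0, 0, 0, 0, 0, 40], [0, 0, 0, 0, 0, 0, 40], [0, 0, 0, 0, 0, 0, 40], [0, 0, 0, 0, 0, 0, 40], [0, 0, 0, 0, 0, 0, 40], [0, 0, 0, 0, 0, 0, 40], [0, 0, 0, 0, 0, 0, 40]]}' | python3 -m handwheel 50
```

```text
time: 2.15
tool_pos: [441.8, 220.3, 53.1]
tcp_rot: [-180.0, -0.0, 140.1]
ft_force: [0.8, 0.2, -0.0]
finger_gap: 84.8
grip_force: 0.0
time: 3.15
tool_pos: [443.2, 219.9, 54.8]
tcp_rot: [179.9, 0.1, 140.1]
ft_force: [-2.6, -1.2, 6.5]
finger_gap: 46.5
grip_force: 50.0
```

To row units: -170 mm is -0.425, -160 mm is -0.4.

```bash
echo '{"plan":[[0, 0, 0, 0, 0, -0.0125, 40], [0, 0, 0, 0, 0, -0.0875, 40], [0, 0, 0, 0, 0, -0.2125, 40], [0, 0, 0, 0, 0, -0.325, 40], [0, 0, 0, 0, 0, -0.4, 40], [0, 0, 0, 0, 0, -0.425, 40], [0, 0, 0, 0, 0, -0.425, 40]]}' | python3 -m handwheel 60 && echo '{"plan":[[0, 0, 0.1111, -0.0375, -0.045, 0, 40], [0, 0, 0.2222, -0.1125, -0.135, 0, 40], [0, 0, 0.3333, -0.1875, -0.225, 0, 40], [0, 0, 0.4444, -0.2625, -0.315, 0, 40], [0, 0, 0.5556, -0.325, -0.39, 0, 40], [0, 0, 0.6667, -0.365, -0.4375, 0, 40], [0, 0, 0.7778, -0.3845, -0.4593, 0, 40], [0, 0, 0.8889, -0.3845, -0.4593, 0, 40]]}' | python3 -m handwheel && echo '{"plan":[[0, 0, 0.1111, 0.0275, 0.05, 0, 40], [0, 0, 0.2222, 0.07, 0.1225, 0, 40], [0, 0, 0.3333, 0.1125, 0.195, 0, 40], [0, 0, 0.4444, 0.15, 0.2625, 0, 40], [0, 0, 0.4444, 0.1705, 0.2963, 0, 40], [0, 0, 0.4444, 0.1705, 0.2963, 0, 40], [0, 0, 0.4444, 0.1705, 0.2963, 0, 40]]}' | python3 -m handwheel; python3 - <<'E'
from h import *
import pickle
q=r.sense();print(q['tool_pos'],q['tcp_rot'],q['joint_pos'],q['ft_force'])
s=optics.snapshot("wrist");pickle.dump(s,open('w2.pkl','wb')); f=proj(s,[641.5,2.5,151]);print(f)
x0=int(max(0,min(440,f[0]-100)));y0=int(max(0,min(250,f[1]-75)));print(x0,y0)
cv2.imwrite("pics/w2.png",cv2.resize(s["pixels"][y0:y0+150,x0:x0+200],(800,600),interpolation=cv2.INTER_CUBIC))
E
```

```text
time: 4.03
tool_pos: [442.4, 219.6, 223.1]
tcp_rot: [180.0, 0.0, 140.1]
ft_force: [0.0, 0.3, -3.4]
finger_gap: 46.4
grip_force: 62.1
time: 5.03
tool_pos: [441.2, -20.8, 220.8]
tcp_rot: [-179.8, 0.1, 59.6]
ft_force: [0.0, -0.3, -2.9]
finger_gap: 46.7
grip_force: 62.2
time: 5.9
tool_pos: [577.9, -19.9, 221.6]
tcp_rot: [-179.9, 0.1, 20.1]
ft_force: [-0.2, 0.4, -2.5]
finger_gap: 46.6
grip_force: 62.4
[577.89323443 -19.89165773 221.64750724] [-1.79927241e+02  1.48739820e-01  2.00799091e+01] [-7.04937537e+00  4.53472880e+00  8.94177237e+01 -3.07793075e-03
  8.62131010e+01  6.28710177e+01] [-0.15832614  0.37345621 -2.5041919 ]
[316.9202179 115.3033782]
216 40
```

View pics/w2.png

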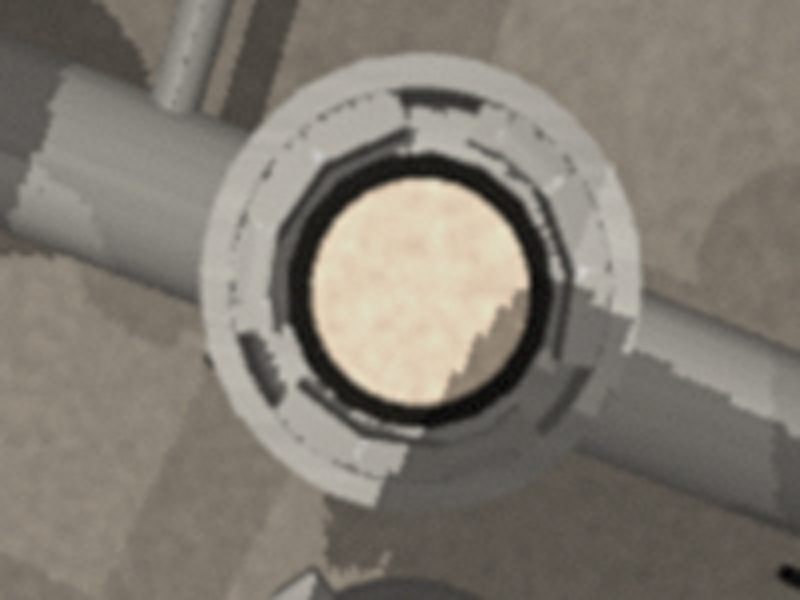

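The collar's outer circle is centred at crop (420,281). The slot ends show dark at crop (440,100), (265,370) and (567,400).

```bash
python3 - <<'E'
from h import *
import pickle; s=pickle.load(open('w2.pkl','rb'))
f=lambda a,b,z: onz(s,216+a/4,40+b/4,z)
print(s['pose'][:3,3])
for z in (149,151,153):
    c=f(420,281,z); e=[f(200,281,z),f(640,281,z),f(420,55,z),f(420,508,z)]
    print(z,c,[np.linalg.norm(e[0]-e[1]),np.linalg.norm(e[2]-e[3])])
print("memb",f(419,291,141))
c=f(420,281,151)
for a,b in((440,100),(265,370),(567,400)):
  for z in(151,147):
    d=f(a,b,z)-c; print(z,np.hypot(*d[:2]),np.degrees(np.arctan2(d[1],d[0])))
E
```

```text
[642.20742096   2.20230453 363.89748701]
149 [645.63318993   1.01136072 149.        ] [np.float64(76.17508683384479), np.float64(75.45089504621183)]
151 [645.60130711   1.02244456 151.        ] [np.float64(75.46614334739292), np.float64(74.74869144115844)]
153 [645.56942429   1.03352839 153.        ] [np.float64(74.75719986094107), np.float64(74.04648783610517)]
memb [6.44079672e+02 5.35597898e-01 1.41000000e+02]
151 28.839484133827693 13.774034340136934
147 29.438008276686315 13.702580354786011
151 30.911248802361925 139.04817585941655
147 31.429342315052917 139.00250749348095
151 32.82011851621293 -107.61540230448402
147 33.438654702048005 -107.4997708839916
```

```bash
python3 - <<'E'
from h import *
import pickle; s=pickle.load(open('w2.pkl','rb'))
cv2.imwrite("pics/w3.png",cv2.resize(s["pixels"][160:280,236:396],(800,600),interpolation=cv2.INTER_CUBIC))
q=r.sense()
print(proj(s,[578.5,-19.9,173.3]))
E
```

```text
[315.87296329 217.79742434]
```

View pics/w3.png

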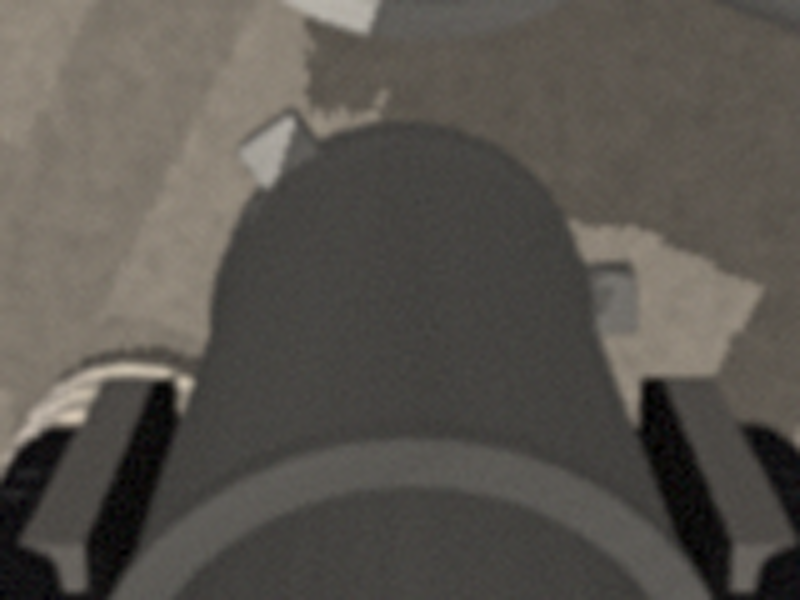

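The lug tips show at crop (267,132) and (637,298), and the pilot's edge at the top is at crop (405,122).

```bash
python3 - <<'E'
from h import *
from scipy.optimize import least_squares
import pickle; s=pickle.load(open('w2.pkl','rb'))
tcp=np.array([578.5,-20.,223.3]);yaw=np.radians(20.07)
tx=np.array([np.cos(yaw),np.sin(yaw),0]);ty=np.array([np.sin(yaw),-np.cos(yaw),0])
P1=onz(s,236+267/5,160+132/5,184);P2=onz(s,236+637/5,160+298/5,184);Q=onz(s,236+405/5,160+122/5,187)
for P in(P1,P2,Q): print((P-tcp)@tx,(P-tcp)@ty)
# lugs at angle a (world) about centre c, radius 31, pilot front at c+25*tx
def res(p):
    c=p[:2];a=p[2]
    u=lambda t:31*np.array([np.cos(t),np.sin(t)])
    return np.r_[c+u(a)-P1[:2],c+u(a-2*np.pi/3)-P2[:2],((c+25*tx[:2])-Q[:2])@tx[:2]]
o=least_squares(res,[tcp[0],tcp[1],np.radians(54)])
c=np.r_[o.x[:2],0];print("centre world",c,"off tool x,y",(c-tcp)@tx,(c-tcp)@ty,"lug deg",np.degrees(o.x[2]),o.fun)
E
```

```text
24.418257439507578 -16.47161802945483
2.6559404346205993 30.404216112983764
26.417470958396564 0.6682857429328752
centre world [578.76366399 -20.28131761   0.        ] off tool x,y 0.15111355911364835 0.3547153642071277 lug deg 54.82094731537358 [ 0.84089874  1.20577892  0.34855791 -0.77120567 -1.2663574 ]
```

```bash
python3 - <<'E'
from h import *
t=optics.snapshot("top"); s=optics.snapshot("scene")
print(tri((t,300,76),(s,236,268)))
cv2.imwrite("pics/c2.png",np.hstack([crop(t,308,115,50,400),crop(s,250,255,50,400)]))
E
```

```text
(array([801.66662394,  69.61958925, 166.35452376]), [array([-0.4,  0.4]), array([-0.6, -0.1])])
```

View pics/c2.png

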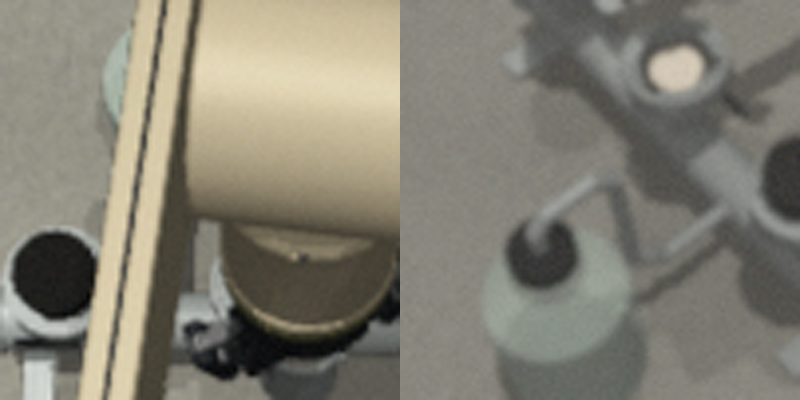

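To row units: 67.9 mm is 0.1698, 1.9 mm is 0.0048, -80.3 degrees is -0.8922.

```bash
echo '{"plan":[[0, 0, -0.1111, 0.02, 0, 0, 40], [0, 0, -0.2222, 0.05, 0, 0, 40], [0, 0, -0.3333, 0.0875, 0.0025, 0, 40], [0, 0, -0.4444, 0.12, 0.0025, 0, 40], [0, 0, -0.5556, 0.145, 0.005, 0, 40], [0, 0, -0.6667, 0.1698, 0.0048, 0, 40], [0, 0, -0.7778, 0.1698, 0.0048, 0.015, 40], [0, 0, -0.8922, 0.1698, 0.0048, 0.03, 40]]}' | python3 -m handwheel && echo '{"plan":[[0, 0, 0, 0, 0, 0, 40], [0, 0, 0, 0, 0, 0, 40], [0, 0, 0, 0, 0, 0, 40]]}' | python3 -m handwheel; python3 - <<'E'
from h import *
import pickle
q=r.sense();print(q['joint_pos'],q['ft_force'],q['wrist_torque'])
s=optics.snapshot("wrist");pickle.dump(s,open('w4.pkl','wb')); 
print(s['pose'][:3,3],proj(s,[643.5,1.5,151]),proj(s,[643.5,1.5,161]))
cv2.imwrite("pics/w4.png",cv2.resize(s["pixels"][130:280,216:416],(800,600),interpolation=cv2.INTER_CUBIC))
E
```

```text
time: 7.05
tool_pos: [643.3, 1.6, 211.4]
tcp_rot: [180.0, 0.0, 100.7]
ft_force: [-0.9, -0.4, -2.1]
finger_gap: 46.6
grip_force: 62.4
time: 7.42
tool_pos: [643.6, 1.5, 211.8]
tcp_rot: [180.0, 0.0, 100.2]
ft_force: [0.6, -0.7, -1.9]
finger_gap: 46.4
grip_force: 62.4
[-4.43043515e+00  1.46430698e+01  7.92027019e+01  2.27476464e-03
  8.61128122e+01 -1.46607513e+01] [ 0.59971055 -0.72161997 -1.88245125] [-0.01969494 -0.04119541  0.04377884]
[632.0843175   66.87177276 354.28657219] [316.44508813 211.29681935] [316.41569075 215.83109308]
```

View pics/w4.png

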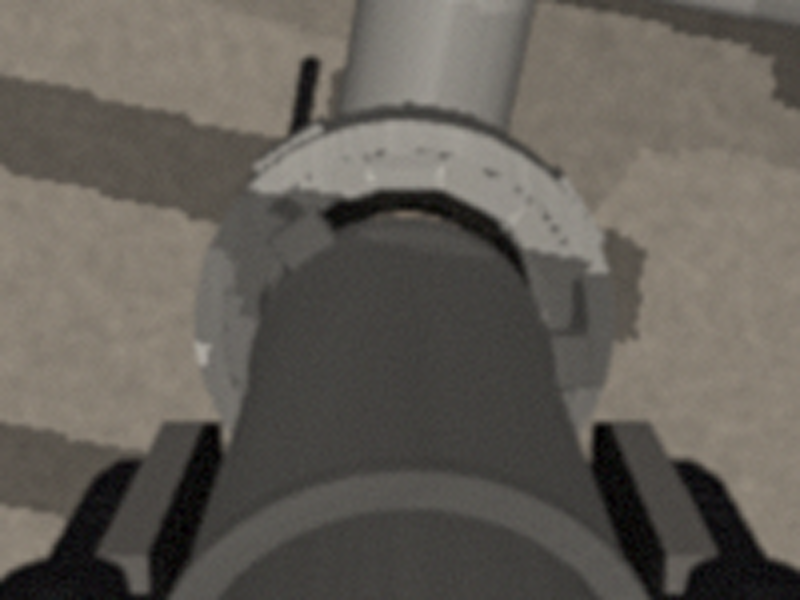

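The collar's sides show at crop x 197 and 608 and its far edge at about y 120. The lugs at (300,235) and (555,290) sit next to the dark slot ends at (290,205) and (580,305), so the angle looks about right.

To row units: 11 mm is 0.0275, 9 mm is 0.0225.

```bash
python3 - <<'E'
from h import *
import pickle; s=pickle.load(open('w4.pkl','rb'))
y=np.radians(100.37);tx=np.array([np.cos(y),np.sin(y),0])
for v in(112,120): print(onz(s,216+403/4,130+v/4,151)+38*tx)
# slot ends & lug ends
for n,a,b,z in(("slot",290,206,148),("slot",582,305,148),("lug",290,225,172),("lug",574,295,172)):
    d=onz(s,216+a/4,130+b/4,z)-[643.5,1.5,0];print(n,np.hypot(*d[:2]),np.degrees(np.arctan2(d[1],d[0])))
E
echo '{"plan":[[0, 0, 0, 0, 0, 0.01, 40], [0, 0, 0, 0, 0, 0.0175, 40], [0, 0, 0, 0, 0, 0.0225, 40], [0, 0, 0, 0, 0, 0.0275, 40], [0, 0, 0, 0, 0, 0.0275, 40]]}' | python3 -m handwheel
```

```text
[630.05032379  76.56727971 151.        ]
[630.29462823  75.21957089 151.        ]
slot 28.992817235671737 143.31862637464667
slot 32.77071948220163 15.3029863480568
lug 29.22277939542526 137.09750393204092
lug 30.02301516953209 33.68523649405735
time: 8.1
tool_pos: [643.4, 1.5, 200.0]
tcp_rot: [-180.0, -0.0, 100.4]
ft_force: [0.6, -0.4, -2.6]
finger_gap: 46.3
grip_force: 62.4
```

To row units: 2.5 mm is 0.0063, 2 mm is 0.005.

```bash
for i in 1; do echo '{"plan":[[0, 0, 0, 0, 0, 0.0025, 40], [0, 0, 0, 0, 0, 0.005, 40], [0, 0, 0, 0, 0, 0.0063, 40], [0, 0, 0, 0, 0, 0.0063, 40]]}' | python3 -m handwheel | egrep 'tool_pos|ft_'; done; echo '{"plan":[[0, 0, 0, 0, 0, 0.0025, 40], [0, 0, 0, 0, 0, 0.0038, 40], [0, 0, 0, 0, 0, 0.0038, 40]]}' | python3 -m handwheel | egrep 'tool_pos|ft_';  echo '{"plan":[[0, 0, 0, 0, 0, 0.0025, 40], [0, 0, 0, 0, 0, 0.0025, 40]]}' | python3 -m handwheel | egrep 'tool_pos|ft_'
```

```text
tool_pos: [643.6, 1.6, 197.8]
ft_force: [0.7, 0.6, -1.5]
tool_pos: [643.5, 1.6, 196.3]
ft_force: [0.9, 0.6, -2.8]
tool_pos: [643.6, 1.6, 195.3]
ft_force: [1.3, 0.4, -1.7]
```

To row units: 1 mm is 0.0025.

```bash
echo '{"plan":[[0, 0, 0, 0, 0, 0.0025, 40], [0, 0, 0, 0, 0, 0.0025, 40]]}' | python3 -m handwheel | egrep 'tool_pos|ft_';  echo '{"plan":[[0, 0, 0, 0, 0, 0.0025, 40], [0, 0, 0, 0, 0, 0.0025, 40]]}' | python3 -m handwheel | egrep 'tool_pos|ft_'; echo '{"plan":[[0, 0, 0, 0, 0, 0.0025, 40], [0, 0, 0, 0, 0, 0.0025, 40]]}' | python3 -m handwheel | egrep 'tool_pos|ft_|rot'
```

```text
tool_pos: [643.6, 1.6, 194.3]
ft_force: [1.3, 1.8, -1.3]
tool_pos: [643.6, 1.6, 193.2]
ft_force: [1.2, 1.3, -1.7]
tool_pos: [643.6, 1.6, 192.3]
tcp_rot: [180.0, -0.0, 100.4]
ft_force: [1.3, 1.6, -2.1]
```

To row units: 1 mm is 0.0025.

```bash
echo '{"plan":[[0, 0, 0, 0, 0, 0.0025, 40], [0, 0, 0, 0, 0, 0.0025, 40]]}' | python3 -m handwheel | egrep 'tool_pos|ft_';  echo '{"plan":[[0, 0, 0, 0, 0, 0.0025, 40], [0, 0, 0, 0, 0, 0.0025, 40]]}' | python3 -m handwheel | egrep 'tool_pos|ft_'; echo '{"plan":[[0, 0, 0, 0, 0, 0.0025, 40], [0, 0, 0, 0, 0, 0.0025, 40]]}' | python3 -m handwheel | egrep 'tool_pos|ft_|rot'
```

```text
tool_pos: [643.7, 1.6, 191.8]
ft_force: [1.2, 3.0, 2.0]
tool_pos: [643.7, 1.6, 190.7]
ft_force: [0.5, 1.4, 3.0]
tool_pos: [643.7, 1.6, 189.7]
tcp_rot: [180.0, 0.0, 100.4]
ft_force: [0.6, 2.4, 4.5]
```

To row units: 2 mm is 0.005, 1 mm is 0.0025.

```bash
echo '{"plan":[[0, 0, 0, 0, 0, 0.0025, 40], [0, 0, 0, 0, 0, 0.005, 40], [0, 0, 0, 0, 0, 0.005, 40], [0, 0, 0, 0, 0, 0.005, 40]]}' | python3 -m handwheel | egrep 'tool_pos|ft_';  echo '{"plan":[[0, 0, 0, 0, 0, 0.0025, 40], [0, 0, 0, 0, 0, 0.005, 40], [0, 0, 0, 0, 0, 0.005, 40], [0, 0, 0, 0, 0, 0.005, 40]]}' | python3 -m handwheel | egrep 'tool_pos|ft_'; echo '{"plan":[[0, 0, 0, 0, 0, 0.0025, 40], [0, 0, 0, 0, 0, 0.0025, 40], [0, 0, 0, 0, 0, 0.0025, 40]]}' | python3 -m handwheel | egrep 'tool_pos|ft_|rot'; python3 -c "
from h import *
print(r.sense()['wrist_torque'])"
```

```text
tool_pos: [643.7, 1.6, 188.0]
ft_force: [0.1, 1.6, 7.0]
tool_pos: [643.7, 1.6, 186.4]
ft_force: [-1.5, 1.8, 9.0]
tool_pos: [643.7, 1.6, 185.6]
tcp_rot: [179.9, 0.0, 100.4]
ft_force: [-2.7, 2.6, 9.8]
[ 0.44245999  0.4632129  -0.11385945]
```

To row units: 1.8 mm is 0.0045, 1 mm is 0.0025.

```bash
echo '{"plan":[[0, 0, 0, 0, 0, 0.0025, 40], [0, 0, 0, 0, 0, 0.0045, 40], [0, 0, 0, 0, 0, 0.0045, 40], [0, 0, 0, 0, 0, 0.0045, 40]]}' | python3 -m handwheel | egrep 'tool_pos|ft_|rot'; python3 -c "
from h import *
for _ in range(1): q=r.sense();print(q['wrist_torque'],q['tool_pos'],q['ft_force'])"
```

```text
tool_pos: [643.8, 1.6, 184.2]
tcp_rot: [179.9, 0.0, 100.4]
ft_force: [-3.8, 2.3, 11.0]
[ 0.46260078  0.62080883 -0.07646884] [643.77923326   1.55055759 184.15951519] [-3.81799661  2.26752839 10.97951408]
```

To row units: -0.4 mm is -0.001, 4 degrees is 0.0444.

```bash
echo '{"plan":[[0, 0, 0, 0, -0.001, 0.001, 40], [0, 0, 0, 0, -0.001, 0.001, 40], [0, 0, 0.0222, 0, -0.001, 0.001, 40], [0, 0, 0.0444, 0, -0.001, 0.001, 40], [0, 0, 0.0444, 0, -0.001, 0.001, 40]]}' | python3 -m handwheel | egrep 'tool_pos|ft_|rot'; python3 -c "
from h import *
q=r.sense();print(q['wrist_torque'])"; echo '{"plan":[[0, 0, 0.0222, 0, 0, 0, 40], [0, 0, 0.0444, 0, 0, 0, 40], [0, 0, 0.0444, 0, 0, 0, 40]]}' | python3 -m handwheel | egrep 'tool_pos|ft_|rot'; python3 -c "
from h import *
q=r.sense();print(q['wrist_torque'])"
```

```text
tool_pos: [644.0, 1.4, 183.9]
tcp_rot: [179.8, 0.0, 96.4]
ft_force: [-1.1, 2.2, 10.1]
[ 0.40584259  0.03562379 -0.00970671]
tool_pos: [644.2, 1.4, 184.0]
tcp_rot: [179.8, 0.0, 92.4]
ft_force: [-0.1, 1.4, 9.6]
[ 0.38855894 -0.14527181  0.02274916]
```

To row units: 9 degrees is 0.1.

```bash
echo '{"plan":[[0, 0, 0.0333, 0, 0, 0, 40], [0, 0, 0.0667, 0, 0, 0, 40], [0, 0, 0.1, 0, 0, 0, 40], [0, 0, 0.1, 0, 0, 0, 40]]}' | python3 -m handwheel | egrep 'tool_pos|ft_|rot'; python3 -c "
from h import *
q=r.sense();print(q['wrist_torque'])"; echo '{"plan":[[0, 0, 0.0333, 0, 0, 0, 40], [0, 0, 0.0667, 0, 0, 0, 40], [0, 0, 0.1, 0, 0, 0, 40], [0, 0, 0.1, 0, 0, 0, 40]]}' | python3 -m handwheel | egrep 'tool_pos|ft_|rot'; python3 -c "
from h import *
q=r.sense();print(q['wrist_torque'])"
```

```text
tool_pos: [644.4, 1.4, 184.1]
tcp_rot: [179.8, -0.0, 83.3]
ft_force: [0.3, 2.4, 10.6]
[ 0.3192471  -0.29614376 -0.05197665]
tool_pos: [644.5, 1.2, 184.2]
tcp_rot: [179.8, -0.0, 74.3]
ft_force: [0.4, 1.4, 9.9]
[ 0.24779081 -0.34285742 -0.04857948]
```

To row units: 4 degrees is 0.0444.

```bash
q(){ python3 -c "
from h import *
q=r.sense();print(q['tcp_rot'][2],q['wrist_torque'],q['ft_force'])"; }; echo '{"plan":[[0, 0, 0.0222, 0, 0, 0, 40], [0, 0, 0.0444, 0, 0, 0, 40], [0, 0, 0.0444, 0, 0, 0, 40]]}' | python3 -m handwheel >/dev/null; q;  echo '{"plan":[[0, 0, 0.0222, 0, 0, 0, 40], [0, 0, 0.0333, 0, 0, 0, 40], [0, 0, 0.0333, 0, 0, 0, 40]]}' | python3 -m handwheel >/dev/null; q;  echo '{"plan":[[0, 0, 0.0111, 0, 0, 0, 40], [0, 0, 0.0222, 0, 0, 0, 40], [0, 0, 0.0222, 0, 0, 0, 40]]}' | python3 -m handwheel >/dev/null; q
```

```text
70.34598286117402 [ 0.25120721 -0.33980132  0.04146469] [1.04482342 1.73683545 9.86406634]
67.35982937076433 [ 0.1846274  -0.35007088  0.05773305] [ 0.72761993  1.34085495 10.87407976]
65.36517601681939 [ 0.16292159 -0.411707    0.06310688] [ 1.27969202  2.1577382  10.00253779]
```

35° turned with no stop felt yet. I continue in small steps.

To row units: 1.5 degrees is 0.0167.

```bash
q(){ python3 -c "
from h import *
q=r.sense();print(q['tcp_rot'][2],q['wrist_torque'],q['ft_force'],q['tool_pos'])"; }; echo '{"plan":[[0, 0, 0.0111, 0, 0, 0, 40], [0, 0, 0.0167, 0, 0, 0, 40], [0, 0, 0.0167, 0, 0, 0, 40]]}' | python3 -m handwheel >/dev/null; q;  echo '{"plan":[[0, 0, 0.0111, 0, 0, 0, 40], [0, 0, 0.0111, 0, 0, 0, 40], [0, 0, 0.0111, 0, 0, 0, 40]]}' | python3 -m handwheel >/dev/null; q; echo '{"plan":[[0, 0, 0.0111, 0, 0, 0, 40], [0, 0, 0.0111, 0, 0, 0, 40], [0, 0, 0.0111, 0, 0, 0, 40]]}' | python3 -m handwheel >/dev/null; q
```

```text
63.89745887795626 [ 0.15669937 -0.29334195  0.48145002] [ 1.00029819  1.91077323 10.64485195] [644.45947428   1.24158975 184.1663318 ]
62.92863813999074 [ 0.12236381 -0.2449759   0.80518403] [ 0.45480155  1.77985864 10.04340788] [644.34675311   1.26253676 184.16479356]
61.96662380297376 [ 0.05877171 -0.06680305  1.22431826] [-0.6374736   1.75088825 10.29181704] [644.30085138   1.33501379 184.17517346]
```

The manual's scale: shifts go in shares of 400 mm and turns go in shares of 90 degrees. Converting my numbers, -2.2 degrees is -0.0244.

```bash
q(){ python3 -c "
from h import *
q=r.sense();print(q['tcp_rot'][2],q['wrist_torque'],q['ft_force'],q['tool_pos'])"; }; echo '{"plan":[[0, 0, -0.0111, 0, 0, 0, 40], [0, 0, -0.0244, 0, 0, 0, 40], [0, 0, -0.0244, 0, 0, 0, 40]]}' | python3 -m handwheel >/dev/null; q;  echo '{"plan":[[0, 0, 0, 0, 0, -0.0025, 40], [0, 0, 0, 0, 0, -0.005, 40], [0, 0, 0, 0, 0, -0.0075, 40], [0, 0, 0, 0, 0, -0.0075, 40]]}' | python3 -m handwheel >/dev/null; q; echo '{"plan":[[0, 0, 0, 0, 0, -0.0025, 40], [0, 0, 0, 0, 0, -0.0038, 40], [0, 0, 0, 0, 0, -0.0038, 40]]}' | python3 -m handwheel >/dev/null; q
```

```text
64.11402737612615 [ 0.38459654 -0.25779752  0.1915013 ] [ 1.03259832  2.23302654 10.19700025] [644.41807581   1.48724296 184.1841175 ]
64.08431772083631 [ 0.22733157 -1.03091884  0.27765655] [4.64449375 1.37257786 4.64488032] [644.07347596   1.34407115 185.69628794]
64.07953885661145 [ 0.19785759 -1.10469748  0.25036421] [6.19637519 1.0509041  2.7262175 ] [643.95975995   1.36510312 186.86687028]
```

To row units: -1 mm is -0.0025, -0.5 mm is -0.0013.

```bash
q(){ python3 -c "
from h import *
q=r.sense();print(q['tcp_rot'][2],q['wrist_torque'],q['ft_force'],q['tool_pos'],q['finger_gap'])"; }; echo '{"plan":[[0, 0, 0, 0, 0, -0.0013, 40], [0, 0, 0, 0, 0, -0.0025, 40], [0, 0, 0, 0, 0, -0.0025, 40]]}' | python3 -m handwheel >/dev/null; q; echo '{"plan":[[0, 0, 0, 0, 0, 0, 48], [0, 0, 0, 0, 0, 0, 50], [0, 0, 0, 0, 0, 0, 55], [0, 0, 0, 0, 0, 0, 60], [0, 0, 0, 0, 0, 0, 60]]}' | python3 -m handwheel >/dev/null; q
```

```text
64.07857170762253 [ 0.1901346  -1.23071923  0.22006518] [5.32916551 1.472177   0.9456475 ] [643.83760724   1.32434774 187.53453851] 46.59807719867167
64.05953551722315 [-0.05644089  0.04788091  0.02108598] [-1.16032552 -0.57572841 -0.41346699] [642.82165899   1.37210844 187.25881377] 60.004929375448725
```

Easing raised the funnel 3.3 mm and it did not jump on release, which matches the lugs sitting in the pockets. I retreat and hover over the lid.

To row units: -110 mm is -0.275, -100 mm is -0.25.

```bash
echo '{"plan":[[0, 0, 0, 0, 0, 0, 80], [0, 0, 0, 0, 0, -0.0125, 80], [0, 0, 0, 0, 0, -0.075, 80], [0, 0, 0, 0, 0, -0.175, 80], [0, 0, 0, 0, 0, -0.25, 80], [0, 0, 0, 0, 0, -0.275, 80], [0, 0, 0, 0, 0, -0.275, 80]]}' | python3 -m handwheel | egrep 'tool_pos|ft_'; python3 - <<'E'
from h import *
import pickle
d={n:optics.snapshot(n) for n in("wrist","scene","top")};pickle.dump(d,open('w5.pkl','wb'))
E
echo '{"plan":[[0, 0, 0, -0.075, -0.025, 0, 60], [0, 0, 0, -0.2, -0.065, 0, 60], [0, 0, 0, -0.3375, -0.11, 0, 60], [0, 0, 0, -0.475, -0.155, 0, 60], [0, 0, 0, -0.6, -0.195, 0.075, 60], [0, 0, 0, -0.67, -0.22, 0.2, 60], [0, 0, 0, -0.6885, -0.2253, 0.3125, 60], [0, 0, 0, -0.6885, -0.2253, 0.38, 60]]}' | python3 -m handwheel | egrep 'tool_pos|ft_'; echo '{"plan":[[0, 0, 0, 0, 0, 0, 60], [0, 0, 0, 0, 0, 0, 60]]}' | python3 -m handwheel; python3 - <<'E'
from h import *
import pickle
s=optics.snapshot("wrist");pickle.dump(s,open('w6.pkl','wb'));f=proj(s,[441.3,-206.8,13]);print(f,proj(s,[441.3,-206.8,39]))
d=pickle.load(open('w5.pkl','rb')); w=d['wrist'];p=proj(w,[643.9,1.4,237]);c=proj(d['scene'],[643.9,1.4,237]);print(p,c)
A=crop(s,f[0],f[1],50,400);B=crop(w,p[0],p[1],60,400)
cv2.imwrite("pics/w6.png",np.hstack([A,B]))
E
```

```text
tool_pos: [643.4, 1.5, 297.9]
ft_force: [-0.0, 0.3, -0.7]
tool_pos: [438.9, -206.3, 141.4]
ft_force: [-1.3, -0.6, 0.8]
time: 21.38
tool_pos: [442.0, -206.9, 146.3]
tcp_rot: [180.0, 0.0, 64.1]
ft_force: [0.2, -1.2, 0.3]
finger_gap: 60.1
grip_force: 0.0
[315.4897256  188.35030861] [315.32743618 195.42496107]
[316.50053909 211.63459718] [265.0397482  201.15068744]
```

View pics/w6.png

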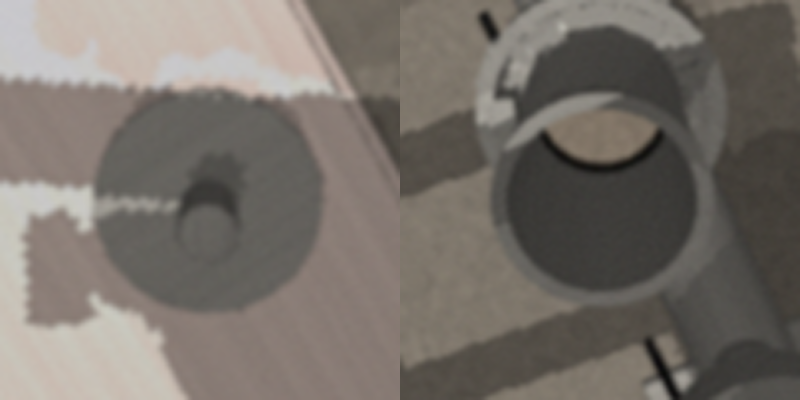

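The lid plate is centred at left crop (208,200) and its knob top at (209,232). In the right crop the mounted funnel's rim is centred at (203,199), within 1 px of where it should be, and its size fits the locked height.

```bash
python3 - <<'E'
from h import *
import pickle
s=pickle.load(open('w6.pkl','rb'));k=101/400
g=lambda a,b,z:onz(s,315.49+(a-199.5)*k,188.35+(b-199.5)*k,z)
p=g(208,200,12);n=g(209,232,39);print(p,n)
w=pickle.load(open('w5.pkl','rb'))['wrist'];k=121/400
print("rim",onz(w,316.5+(202.5-199.5)*k,211.63,237))
q=r.sense();m=(p+n)/2;print(totool([m[0]-442.0,m[1]+206.7,0]))
E
```

```text
[ 442.98180293 -208.02273297   12.        ] [ 442.85844973 -208.68683802   39.        ]
rim [644.48732092   1.11897301 237.        ]
[-1.08634033  1.55074233  0.0032281 ]
```

To row units: 129.5 mm is 0.3238, 110 mm is 0.275.

```bash
echo '{"plan":[[0, 0, 0, -0.0025, 0.0038, 0.1, 40], [0, 0, 0, -0.0025, 0.0038, 0.2, 40], [0, 0, 0, -0.0025, 0.0038, 0.275, 40], [0, 0, 0, -0.0025, 0.0038, 0.3125, 40], [0, 0, 0, -0.0025, 0.0038, 0.3238, 40], [0, 0, 0, -0.0025, 0.0038, 0.3238, 40]]}' | python3 -m handwheel | egrep 'tool_pos|ft_'; echo '{"plan":[[0, 0, 0, 0, 0, 0, 30], [0, 0, 0, 0, 0, 0, 20], [0, 0, 0, 0, 0, 0, 8], [0, 0, 0, 0, 0, 0, 8], [0, 0, 0, 0, 0, 0, 8], [0, 0, 0, 0, 0, 0, 8], [0, 0, 0, 0, 0, 0, 8]]}' | python3 -m handwheel 30; echo '{"plan":[[0, 0, 0, 0, 0, -0.0125, 8], [0, 0, 0, 0, 0, -0.05, 8], [0, 0, 0, 0, 0, -0.05, 8]]}' | python3 -m handwheel
```

```text
tool_pos: [443.5, -208.8, 17.3]
ft_force: [-0.2, -0.1, 0.1]
time: 23.05
tool_pos: [443.1, -208.7, 16.9]
tcp_rot: [179.9, 0.0, 64.1]
ft_force: [-2.4, 1.1, 5.9]
finger_gap: 12.6
grip_force: 29.2
time: 23.42
tool_pos: [443.8, -209.1, 38.0]
tcp_rot: [179.8, 0.0, 64.1]
ft_force: [0.1, -0.9, -0.3]
finger_gap: 12.8
grip_force: 29.3
```

To row units: -264 mm is -0.66, -250 mm is -0.625.

```bash
echo '{"plan":[[0, 0, 0, 0, 0, -0.1, 8], [0, 0, 0, 0, 0, -0.2375, 8], [0, 0, 0, 0, 0, -0.375, 8], [0, 0, 0, 0, 0, -0.5125, 8], [0, 0, 0, 0, 0, -0.625, 8], [0, 0, 0, 0, 0, -0.66, 8]]}' | python3 -m handwheel | egrep 'tool_pos|ft_|gap'; echo '{"plan":[[0, 0, 0, 0.0625, 0.02, 0, 8], [0, 0, 0, 0.1875, 0.0613, 0, 8], [0, 0, 0, 0.325, 0.105, 0, 8], [0, 0, 0, 0.4625, 0.15, 0, 8], [0, 0, 0, 0.5875, 0.19, 0, 8], [0, 0, 0, 0.6625, 0.215, 0, 8], [0, 0, 0, 0.692, 0.2245, 0, 8], [0, 0, 0, 0.692, 0.2245, 0, 8]]}' | python3 -m handwheel | egrep 'tool_pos|ft_|gap'; echo '{"plan":[[0, 0, 0, 0, 0, 0.05, 8], [0, 0, 0, 0, 0, 0.0625, 8], [0, 0, 0, 0, 0, 0.0625, 8]]}' | python3 -m handwheel; python3 - <<'E'
from h import *
import pickle
d={n:optics.snapshot(n) for n in("wrist","scene","top")};pickle.dump(d,open('w7.pkl','wb'))
w=d['wrist'];p=proj(w,[644.3,1.3,250]);print(p,proj(w,[644.3,1.3,272]),proj(w,[644.3,1.3,237]))
c=proj(d['scene'],[644,1,250]);print(c)
cv2.imwrite("pics/w7.png",np.hstack([crop(w,p[0],p[1]-5,60,400),crop(d['scene'],c[0],c[1],40,400)]))
E
```

```text
tool_pos: [443.7, -209.1, 303.9]
ft_force: [0.6, 0.3, -1.4]
finger_gap: 12.7
tool_pos: [644.0, 1.4, 298.8]
ft_force: [-0.2, -0.4, -1.1]
finger_gap: 12.7
time: 25.55
tool_pos: [643.5, 0.6, 273.9]
tcp_rot: [-179.9, 0.0, 64.0]
ft_force: [-0.5, 0.5, -0.4]
finger_gap: 12.5
grip_force: 29.4
[316.45669933 229.58454592] [316.26342772 245.07944   ] [316.55067298 222.05052804]
[264.38060119 197.99730934]
```

View pics/w7.png

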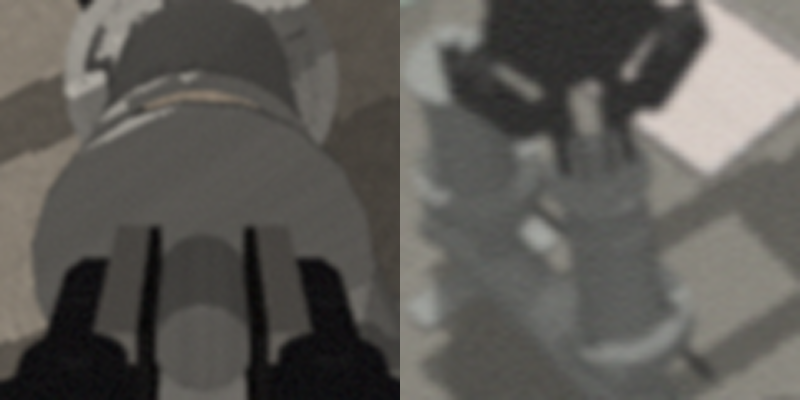

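The lid hangs level in the grip and centred over the funnel rim. I lower it by feel.

To row units: 22 mm is 0.055, 19 mm is 0.0475.

```bash
echo '{"plan":[[0, 0, 0, 0, 0, 0.025, 8], [0, 0, 0, 0, 0, 0.0475, 8], [0, 0, 0, 0, 0, 0.055, 8], [0, 0, 0, 0, 0, 0.055, 8]]}' | python3 -m handwheel| egrep 'tool_pos|ft_'; echo '{"plan":[[0, 0, 0, 0, 0, 0.0025, 8], [0, 0, 0, 0, 0, 0.005, 8], [0, 0, 0, 0, 0, 0.0075, 8], [0, 0, 0, 0, 0, 0.0075, 8]]}' | python3 -m handwheel| egrep 'tool_pos|ft_'; echo '{"plan":[[0, 0, 0, 0, 0, 0.0025, 8], [0, 0, 0, 0, 0, 0.005, 8], [0, 0, 0, 0, 0, 0.005, 8]]}' | python3 -m handwheel| egrep 'tool_pos|ft_'; echo '{"plan":[[0, 0, 0, 0, 0, 0.0025, 8], [0, 0, 0, 0, 0, 0.005, 8], [0, 0, 0, 0, 0, 0.005, 8]]}' | python3 -m handwheel| egrep 'tool_pos|ft_|gap'
```

```text
tool_pos: [644.1, 1.4, 252.4]
ft_force: [-0.2, 0.2, -0.5]
tool_pos: [644.3, 1.3, 250.0]
ft_force: [0.5, 0.5, -0.6]
tool_pos: [644.3, 1.3, 247.9]
ft_force: [1.4, -0.0, -0.4]
tool_pos: [644.3, 1.3, 245.9]
ft_force: [-0.4, -1.0, -0.6]
finger_gap: 12.5
```

To row units: 1 mm is 0.0025.

```bash
echo '{"plan":[[0, 0, 0, 0, 0, 0.0025, 8], [0, 0, 0, 0, 0, 0.0025, 8]]}' | python3 -m handwheel| egrep 'tool_pos|ft_'; echo '{"plan":[[0, 0, 0, 0, 0, 0.0018, 8], [0, 0, 0, 0, 0, 0.0018, 8]]}' | python3 -m handwheel| egrep 'tool_pos|ft_'; echo '{"plan":[[0, 0, 0, 0, 0, 0.0013, 8], [0, 0, 0, 0, 0, 0.0013, 8]]}' | python3 -m handwheel| egrep 'tool_pos|ft_|gap'
```

```text
tool_pos: [644.3, 1.3, 245.0]
ft_force: [0.5, -0.1, -0.9]
tool_pos: [644.3, 1.3, 244.3]
ft_force: [-0.5, -0.5, -0.9]
tool_pos: [644.4, 1.3, 244.0]
ft_force: [-0.2, 0.5, -0.4]
finger_gap: 12.6
```

To row units: 0.5 mm is 0.0013.

```bash
echo '{"plan":[[0, 0, 0, 0, 0, 0.0013, 8], [0, 0, 0, 0, 0, 0.0013, 8]]}' | python3 -m handwheel| egrep 'tool_pos|ft_'; echo '{"plan":[[0, 0, 0, 0, 0, 0.0013, 8], [0, 0, 0, 0, 0, 0.0013, 8]]}' | python3 -m handwheel| egrep 'tool_pos|ft_'; echo '{"plan":[[0, 0, 0, 0, 0, 0.0013, 8], [0, 0, 0, 0, 0, 0.0013, 8]]}' | python3 -m handwheel| egrep 'tool_pos|ft_|gap'
```

```text
tool_pos: [644.5, 1.3, 243.9]
ft_force: [-0.6, -0.6, 2.9]
tool_pos: [644.7, 1.3, 243.9]
ft_force: [-1.8, 0.2, 6.4]
tool_pos: [644.8, 1.3, 243.7]
ft_force: [-1.0, -0.4, 7.7]
finger_gap: 12.8
```

Contact came at TCP 244, against 244.3 expected for a seated lid on a locked funnel. I ease off, let go and retreat.

To row units: -1 mm is -0.0025.

```bash
echo '{"plan":[[0, 0, 0, 0, 0, -0.0025, 8], [0, 0, 0, 0, 0, -0.0025, 16], [0, 0, 0, 0, 0, -0.0025, 22], [0, 0, 0, 0, 0, -0.0025, 30], [0, 0, 0, 0, 0, -0.0025, 40], [0, 0, 0, 0, 0, -0.0025, 40]]}' | python3 -m handwheel| egrep 'tool_pos|ft_|gap'; echo '{"plan":[[0, 0, 0, 0, 0, -0.0125, 40], [0, 0, 0, 0, 0, -0.0625, 40], [0, 0, 0, 0, 0, -0.15, 40], [0, 0, 0, 0, 0, -0.225, 40], [0, 0, 0, 0, 0, -0.2625, 40], [0, 0, 0, 0, 0, -0.2625, 40]]}' | python3 -m handwheel| egrep 'time|tool_pos|ft_'; python3 - <<'E'
from h import *
import pickle
w=optics.snapshot("wrist");pickle.dump(w,open('w8.pkl','wb'))
g=cv2.cvtColor(w['pixels'],cv2.COLOR_BGR2GRAY)
for nm,z,rad in(("plate",241,28),("knob",267,7),("plate unlocked",245,28)):
    c=np.array([644.3,1.3,z]); a=proj(w,c);e=np.linalg.norm(proj(w,c+[rad,0,0])-proj(w,c-[rad,0,0]))/2; print(nm,a,e)
p=proj(w,[644.3,1.3,241])
h=cv2.HoughCircles(cv2.medianBlur(g,3),cv2.HOUGH_GRADIENT,1,40,param1=60,param2=15,minRadius=34,maxRadius=52)
print(None if h is None else [x for x in h[0] if np.hypot(x[0]-p[0],x[1]-p[1])<15])
h=cv2.HoughCircles(g,cv2.HOUGH_GRADIENT,1,5,param1=40,param2=9,minRadius=9,maxRadius=15)
k=proj(w,[644.3,1.3,267]);print(None if h is None else [x for x in h[0] if np.hypot(x[0]-k[0],x[1]-k[1])<12])
E
```

```text
tool_pos: [644.4, 1.3, 243.3]
ft_force: [-0.2, 0.1, 0.5]
finger_gap: 40.0
time: 30.45
tool_pos: [645.0, 1.3, 350.4]
ft_force: [-0.1, -0.5, -1.0]
plate [314.98551013 194.97640844] 31.769023924404866
knob [314.83882906 203.40694042] 8.773513053465585
plate unlocked [314.96480744 196.16630052] 32.23971000218264
[array([320.5, 190.5,  35.8], dtype=float32)]
[array([315.5, 197.5,   9.6], dtype=float32)]
```

```bash
python3 - <<'E'
from h import *
import pickle
w=pickle.load(open('w8.pkl','rb'));g=cv2.resize(cv2.cvtColor(w['pixels'],cv2.COLOR_BGR2GRAY)[140:260,255:375],None,fx=4,fy=4,interpolation=cv2.INTER_CUBIC)
for lo,hi,t in((112,142,12),(28,42,10)):
    h=cv2.HoughCircles(cv2.GaussianBlur(g,(5,5),0),cv2.HOUGH_GRADIENT,1,12,param1=50,param2=t,minRadius=lo,maxRadius=hi)
    print(None if h is None else [(255+x[0]/4,140+x[1]/4,x[2]/4) for x in h[0][:5]])
# shape check of the plate against predicted circle: mean gradient along projected circles
gx=cv2.magnitude(cv2.Sobel(g,5,1,0),cv2.Sobel(g,5,0,1));best=[]
th=np.linspace(0,2*np.pi,180)
for z in(237,241,245,249):
  for dx in np.arange(-4,4.1,.5):
    for dy in np.arange(-4,4.1,.5):
      P=np.stack([644.3+dx+28*np.cos(th),1.3+dy+28*np.sin(th),th*0+z],1);q=((proj(w,P)-[255,140])*4).astype(int)
      best.append((gx[q[:,1],q[:,0]].mean(),z,dx,dy))
print(sorted(best)[::-1][:6])
E
```

```text
[(np.float32(315.125), np.float32(173.875), np.float32(32.25)), (np.float32(316.375), np.float32(176.625), np.float32(33.425)), (np.float32(317.375), np.float32(198.375), np.float32(34.475)), (np.float32(315.875), np.float32(195.375), np.float32(31.925)), (np.float32(317.125), np.float32(171.375), np.float32(28.375))]
[(np.float32(331.625), np.float32(156.625), np.float32(10.35)), (np.float32(341.375), np.float32(243.625), np.float32(8.65)), (np.float32(335.875), np.float32(161.375), np.float32(8.075)), (np.float32(317.375), np.float32(196.625), np.float32(8.85)), (np.float32(289.375), np.float32(163.875), np.float32(8.3))]
[(np.float32(37.58212), 237, np.float64(0.5), np.float64(-2.0)), (np.float32(37.035606), 237, np.float64(1.0), np.float64(-2.0)), (np.float32(34.66433), 237, np.float64(0.5), np.float64(-1.5)), (np.float32(33.475613), 241, np.float64(1.0), np.float64(-1.5)), (np.float32(33.362022), 237, np.float64(1.0), np.float64(-1.5)), (np.float32(32.554665), 237, np.float64(1.0), np.float64(-2.5))]
```

The plate circle measures (315.9, 195.4) with radius 31.9 px, against (315.0, 195.0) and 31.8 predicted for a seated lid. I hand in.

```bash
python3 -c "
from bench import workorder
print(workorder.hand_in())"
```

```text
the job is handed in; nothing more can be done
None
```

The job is handed in after about 30 s: the steel funnel is turned to the stop and seated at its locked height, with the lid on it. I briefly turned about 2° past the stop, to roughly 1.2 N m (above the 0.6 N m guide), before backing off.

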